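# Seat the deep-well lid and hold the plate clamp open

### The arm

A 7-joint arm with a two-finger parallel gripper is mounted at the origin on the work surface. World frame = base frame: x ahead of the robot, y to its left, z up, the work surface at z = 0. Lengths are in m, angles in degrees, forces in N, time in s.
With the tool pointing down it reaches from about 0.425 to 0.875 m from the base axis. Payload 4.7 kg.
Tool frame: the origin (TCP) lies midway between the tips of the shut fingers; the grasp point (between the pads) lies env.grip_point_offset behind it (env.grip_point_offset is the distance from the TCP to the grasp point, in m); z points along the fingers, y is the line along which they close (so a half turn about z gives the same grasp; the last joint's range is limited). The gripper opens to 87 mm and grips with 3 to 60 N. Pads are 19 mm wide; open, the fingers measure 117 mm over their backs; the gripper's body (75 mm by 190 mm) begins 51 mm behind the grasp point.
Start: joints at [-65.369, 18.392, -4.016, 83.108, 1.295, 78.541, -3.26], TCP at [0.263, 0.595, 0.223] pointing down, gripper open.
Joint ranges: [-163.93, 163.93], [-17.29, 119.83], [-79.2, 71.16], [3.27, 140.29], [-89.18, 269.18], [5.43, 117.66], [-154.24, 154.24]. Speed limits (degrees/s): [147.25, 147.25, 180, 180, 180, 180, 180].

### API

Orientations are given as [roll, pitch, yaw] about the fixed x, y, z axes, in that order (R = Rz(yaw) Ry(pitch) Rx(roll)).
In Python, from cell import env gives the robot as it stands.
- The arm moves only by the shell command python3 -m creep 'ROWS' [FORCE]. ROWS is a JSON object of lists of equal length, an entry for each row: "translation": the shift along the tool's x, y, z in units of 0.08 m (1.0 is 0.08 m), a list of three; "turn": the turn, a rotation vector about the tool's x, y, z in units of 180 degrees (1.0 is 180 degrees), a list of three; "grip": the opening, from 0 (shut) to 1 (fully open). In form: {"translation": [[x, y, z], ...], "turn": [[ax, ay, az], ...], "grip": [grip, ...]}. A call has 1 to 5 rows; each row shifts and turns the commanded pose from where the row before left it, along the tool's axes as they then stand; what a row does not reach is not made up. A row lasts 1/8 s, in which the tool goes at most 62.5 mm and 10.7 degrees, less where a joint would pass 70% of its speed; a pose out of reach is approached as far as the arm can. A call with a number of a shift or a turn outside -1 to 1 is refused whole. A call with a gripper value outside its range is refused whole. The fingers move at their own pace and stop on an object; FORCE is the grip in N (left out, the last holds). Time passes only in rows, so rows that do not move let the fingers close. It gives the time, the measured TCP pose, the force, the opening and the grip force at its end, in the units of the state.
- env.get_obs(): the state, without advancing time (a new reading comes with each control period).
- env.read_camera(name): name is "scene" or "side" or "wrist"; returns a dict with "frame" (400x640x3 uint8, red, green, blue), "z_map" (400x640 float32, m along the optical axis (not along the pixel's ray), 0 where there is no reading), "K" (3x3 intrinsics, pixels), "rvec" (rotation vector, rad) and "tvec" (3), from world to camera coordinates, as OpenCV has them. Camera axes: x right, y down, z forward; pixel columns grow to the right and rows downward; lengths in m; the calibration is good to about 2 mm. A picture is of the moment at which its call begins.
- env.sign_off(): hands the job in; it is judged then, once.
The state is a dict: "time_s": time; "qpos": joint angles; "joint_velocities": joint speeds; "effort": joint torques, N m; "tool_pos": TCP position; "tool_rot": TCP orientation; "force": force on the tool from outside, world axes, zero at the start; "wrist_torque": the same for the moment, N m; "grip_width": finger opening in m; "grasp_force": force on a finger pad.
Only numpy, scipy, OpenCV 4.12 (cv2) and the standard library are available. Lean on these libraries where they do the work, as an engineer would, in place of code of your own. Each camera call takes 0.05 s, during which the arm holds its last target. There are 200 camera calls.

### The job

The tall deep-well plate on the shaker is about to be lifted out: first press its raised lid down until it is fully home, then push the upright steel paddle of that plate's sprung clamp straight back, away from the plate, well past its ratchet click. The clamp springs shut if it is let go, so finish while still pushing and holding it open; leave the other plate's clamp shut, and the vial, tip box and tube rack standing where they are.

Things in the scene. Friction and masses are not known exactly. Their poses are not given: they have to be found in the camera images.
- lid_top (a point): centre of the top face of the deep-well plate's white lid, 87 x 130 x 10 mm; moves down with it. z up; x points from plate to clamp (away from the robot, within 15 degrees), y along the lid's long side. The deep-well plate (86 x 128 mm, 41 mm tall) is the taller of two plates side by side on the shaker's black deck, 85 mm above the bench; the two change places.
- lid (a joint): how far the lid has been pressed down, m: it starts 0 to 0.003 (5 to 8 mm proud) and 0.008 is fully home on a hard stop. It slides stiffly (about 5 N) and stays where it is left.
- paddle_a: the deep-well plate's clamp paddle: upright steel plate 8 mm thick (x), 44 mm wide (y), 60 mm tall; origin at the centre of its underside, 95 mm above the bench. x: the level way it is pushed, away from the plate; z up. At rest 71 mm of gap from plate to its near face; low parts in the gap reach 16 mm above its underside, above that fingers have free room.
- push_a (a point): point on the paddle's near face (towards the plate) to push on: mid-width, 40 mm above its underside, 20 mm below its top edge. Same axes as the paddle. Behind the paddle, clear of its travel, stands the pawl's bracket, 34 mm wide, up to 50 mm above the paddle's underside.
- clamp_a (a joint): how far this clamp is pushed back, m: 0 shut, 0.030 the end stop. Spring 4 N at 0, rising 0.2 N per mm to 10 N; a sprung pawl adds a bump of about 2 N between 0.009 and 0.014, then clicks down behind the tooth by 0.020. Past the click means beyond 0.020. The pawl does not lock: let go, it springs shut.
- push_b (a point): the same point on the paddle of the other, flat plate's clamp, which is to stay shut.
- clamp_b (a joint): how far the flat plate's clamp is pushed back, m; 0 is shut. Leave it.
- vial: small amber screw-cap vial, 24 mm across, 30 mm tall, standing on the shaker deck midway between the two clamps; origin at the centre of its underside.
- tip_box: open yellow box of pipette tips, 85 x 125 x 50 mm, on the bench beside the shaker; origin under its centre.
- tube_rack: grey rack with capped tubes, 60 x 160 x 52 mm, on the bench on the other side of the shaker; origin under its centre.

How it is judged (in metres and radians):
On the way, in this order (a step that is already met when the one before it is completed fails the run):
1. the deep-well plate's lid is pressed fully home while its clamp is still shut (value of joint lid above 0.0065 m and value of joint clamp_a below 0.006 m), for 0.2 s.
2. the deep-well plate's clamp is pushed back past its click (value of joint clamp_a above 0.02 m and contact force between any of the fingers, the arm and paddle_a above 3 N), for 0.3 s.
At the end, for the whole second after the job is handed in: the robot still pushes the deep-well plate's paddle with more than 3 N and holds its clamp still (slower than 10 mm/s) more than 20 mm back, past the click; that plate's lid is within 1.5 mm of fully home; the other clamp is shut (less than 6 mm) (all of step 2 and velocity of joint clamp_a between -0.01 and 0.01 m/s and value of joint lid above 0.0065 m and value of joint clamp_b below 0.006 m); the arm keeps its last pose, push and grip.
It fails at once if the other plate's clamp is pushed open (more than 6 mm) (value of joint clamp_b above 0.006 m).
It fails at once if the vial, tip box or tube rack is shifted by more than 30 mm or knocked over (distance of any of vial, tip_box, tube_rack from where it was at the start of the episode above 0.03 m or angle between any of vial, tip_box, tube_rack's own z axis and vertical above 0.5 rad).
It also fails if it takes over 38 s, if anything falls off the work surface, if the arm or the gripper's body presses on something with over 40 N, if the wrist force passes 120 N, or if a joint passes its speed limit or range.

## Working session

There is one attempt and no reset: what is moved stays moved. The work goes in short steps, Python scripts to look and compute and a shell command to move; the robot and the scene stay as the last step left them, time stands still between calls to the robot, and variables do not carry over. Pictures are saved under pics/ and viewed, at most 10 in all, crops included, and the job is handed in when it is done.

```bash
mkdir -p pics; cat > h.py <<'E'
import numpy as np, cv2
from cell import env
def cam(n):
    c=env.read_camera(n); R=cv2.Rodrigues(np.array(c['rvec'],float))[0]
    K=np.array(c['K']); t=np.array(c['tvec'],float).ravel(); z=c['z_map']
    v,u=np.mgrid[0:400,0:640]
    P=np.stack([(u-K[0,2])/K[0,0]*z,(v-K[1,2])/K[1,1]*z,z],-1)
    W=(P-t)@R
    W[z==0]=np.nan
    return c['frame'],W,(K,R,t)
def save(n,f): cv2.imwrite('pics/'+n+'.png',f[:,:,::-1])
E
python3 - <<'E'
from h import *
f1,W1,_=cam('scene'); f2,W2,_=cam('side')
save('a',np.vstack([cv2.resize(f1,(480,300)),cv2.resize(f2,(480,300))]))
np.savez('d.npz',f1=f1,W1=W1,f2=f2,W2=W2)
print(env.get_obs(), env.grip_point_offset)
E
```

```text
{'time_s': 0.1, 'qpos': array([-65.36972435,  18.43509834,  -4.01516601,  83.16719756,
         1.29420578,  78.54126457,  -3.26282004]), 'joint_velocities': array([-0.06395398, -0.05626361, -0.0775215 , -0.14158739,  0.00737219,
        0.00688186, -0.00922159]), 'effort': array([-2.07384928e-04, -4.92572308e+01, -4.05527288e-01, -3.13397706e+01,
       -6.41373731e-02,  3.95289296e-02,  5.98193606e-05]), 'tool_pos': array([0.26238243, 0.59415099, 0.22157385]), 'tool_rot': array([-1.79901625e+02,  4.78679205e-03,  1.56175982e+02]), 'force': array([-0.00460217,  0.00700769,  0.42602719]), 'wrist_torque': array([-0.00753186, -0.01288487, -0.01307301]), 'grasp_force': 0.0, 'grip_width': 0.08689148591632527} 0.0187
```

View pics/a.png

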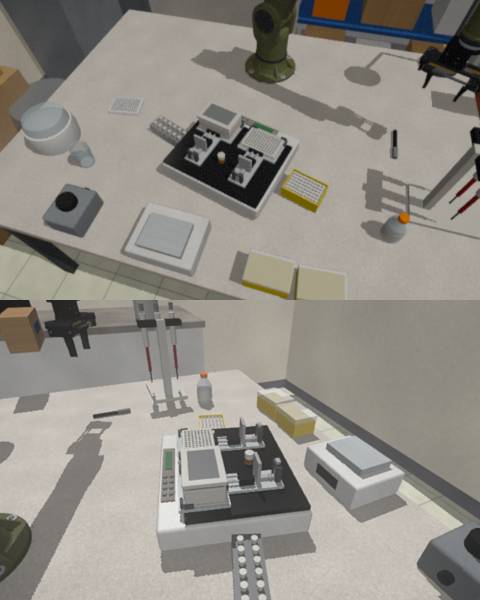

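The two views show the deep-well plate with its lid at scene (219,120), on the robot's right. Its clamp is at (198,147), the flat plate with the other clamp is at (262,145), and the vial is at (221,158).

```bash
python3 - <<'E'
from h import *
d=np.load('d.npz')
A=[]
for k in '12':
    W=d['W'+k].reshape(-1,3); W=W[np.isfinite(W).all(1)]
    A.append(W)
    m=(W[:,0]>.3)&(W[:,0]<.95)&(abs(W[:,1])<.4)&(W[:,2]>.05)&(W[:,2]<.3)
    Q=W[m]; h,e=np.histogram(Q[:,2],np.arange(.05,.2,.005)); print(k,m.sum(),dict(zip(e.round(3).tolist(),h.tolist())))
    for lo,hi in((.128,.15),(.15,.17)):
        S=Q[(Q[:,2]>lo)&(Q[:,2]<hi)]
        print(lo,S.min(0).round(3),S.max(0).round(3),S.mean(0).round(3),len(S))
# top-down height map, 1mm, colour by height
img=np.zeros((500,500),np.float32)
for W in A:
    i=((W[:,0]-.4)*1000).astype(int); j=((.25-W[:,1])*1000).astype(int)
    ok=(i>=0)&(i<500)&(j>=0)&(j<500)&(W[:,2]<.2)
    np.maximum.at(img,(499-i[ok],j[ok]),W[ok,2])
im=cv2.dilate(img,np.ones((2,2)))
c=cv2.applyColorMap((np.clip((im-.06)/.1,0,1)*255).astype(np.uint8),cv2.COLORMAP_JET)
c[im==0]=0
f=d['f1'][120:300,200:440]
cv2.imwrite('pics/b.png',c)
s=np.vstack([cv2.resize(d['f1'][120:300,190:440],(750,540))])[:,:,::-1]
cv2.imwrite('pics/c.png',s)
E
```

```text
1 29281 {0.05: 755, 0.055: 390, 0.06: 386, 0.065: 4075, 0.07: 6022, 0.075: 837, 0.08: 3154, 0.085: 4999, 0.09: 3195, 0.095: 516, 0.1: 906, 0.105: 1162, 0.11: 369, 0.115: 179, 0.12: 130, 0.125: 146, 0.13: 266, 0.135: 81, 0.14: 121, 0.145: 273, 0.15: 1228, 0.155: 91, 0.16: 0, 0.165: 0, 0.17: 0, 0.175: 0, 0.18: 0, 0.185: 0, 0.19: 0, 0.195: 0}
0.128 [ 0.416 -0.149  0.128] [0.679 0.077 0.15 ] [ 0.56  -0.049  0.14 ] 794
0.15 [ 0.416 -0.148  0.15 ] [0.634 0.077 0.159] [ 0.488 -0.068  0.153] 1319
2 34556 {0.05: 1672, 0.055: 974, 0.06: 1147, 0.065: 4613, 0.07: 3531, 0.075: 2260, 0.08: 6585, 0.085: 3011, 0.09: 2446, 0.095: 588, 0.1: 1634, 0.105: 855, 0.11: 580, 0.115: 235, 0.12: 245, 0.125: 253, 0.13: 411, 0.135: 75, 0.14: 222, 0.145: 658, 0.15: 2560, 0.155: 1, 0.16: 0, 0.165: 0, 0.17: 0, 0.175: 0, 0.18: 0, 0.185: 0, 0.19: 0, 0.195: 0}
0.128 [ 0.414 -0.15   0.128] [0.674 0.072 0.15 ] [ 0.508 -0.095  0.141] 1470
0.15 [ 0.414 -0.147  0.15 ] [0.632 0.076 0.155] [ 0.477 -0.08   0.151] 2561
```

View pics/b.png

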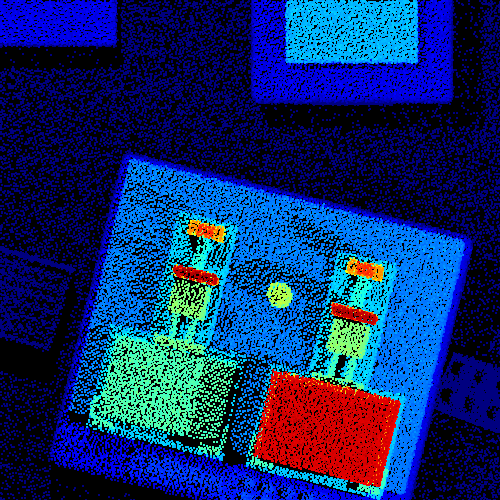

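View pics/c.png

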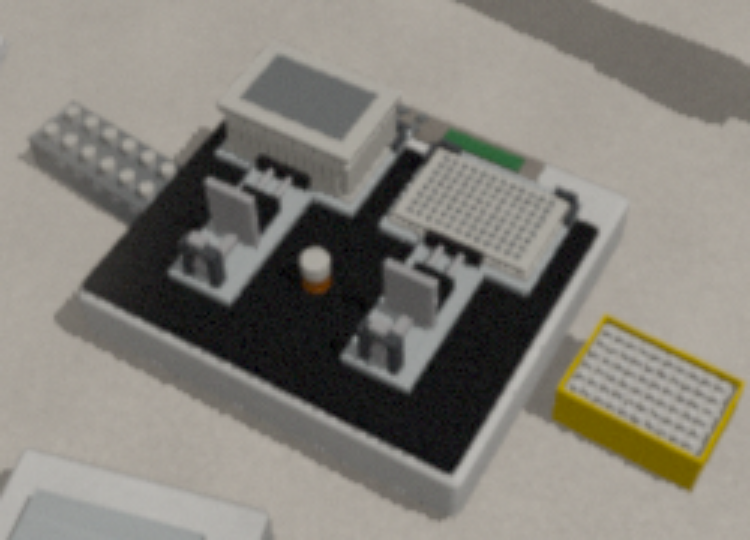

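The height map shows the lid (red rectangle) around px (327,428). Paddle_a is at (354,314), paddle_b at (195,275) and the vial at (279,294).

```bash
cat >> h.py <<'E'
from scipy.spatial.transform import Rotation as Ro
def to(target,yaw=None):
    o=env.get_obs(); R=Ro.from_euler('xyz',o['tool_rot'],degrees=True)
    d=R.inv().apply(np.array(target)-o['tool_pos'])/.08
    print('pos',o['tool_pos'].round(4),'rot',o['tool_rot'].round(2),'shift units',d.round(3))
    if yaw is not None: print('turn',((Ro.from_euler('xyz',[180,0,yaw],degrees=True).as_matrix()),)and (R.inv()*Ro.from_euler('xyz',[180,0,yaw],degrees=True)).as_rotvec(degrees=True).round(2)/180)
E
python3 - <<'E'
from h import *
d=np.load('d.npz')
for k in '12':
    W=d['W'+k].reshape(-1,3); W=W[np.isfinite(W).all(1)]
    for n,c,r,lo in(('lid',(.471,-.077),.085,.146),('pa',(.585,-.104),.03,.143),('pb',(.625,.055),.03,.143)):
        S=W[(np.hypot(*(W[:,:2]-c).T)<r)&(W[:,2]>lo)&(W[:,2]<.17)]
        print(k,n,cv2.minAreaRect((S[:,:2]*1000).astype(np.float32)),np.median(S[:,2]).round(4),S[:,2].max().round(4))
to([.5,.25,.25],166.5)
E
```

```text
1 lid ((472.08929443359375, -75.86366271972656), (131.47836303710938, 90.6708755493164), 76.23346710205078) 0.1519 0.1573
1 pa ((587.2046508789062, -103.24364471435547), (44.5966796875, 8.809101104736328), 75.1495361328125) 0.1531 0.1588
1 pb ((626.5323486328125, 55.98747253417969), (43.36678695678711, 9.139076232910156), 76.05350494384766) 0.1538 0.1586
2 lid ((471.0364990234375, -75.49971771240234), (131.7516326904297, 87.6154556274414), 76.20125579833984) 0.1507 0.153
2 pa ((584.7576904296875, -105.20590209960938), (43.20094299316406, 7.905479907989502), 76.94384002685547) 0.1531 0.1555
2 pb ((623.8456420898438, 55.18217468261719), (43.54653549194336, 7.511242389678955), 77.00942993164062) 0.1527 0.1547
pos [0.2624 0.5942 0.2216] rot [-179.9     0.    156.18] shift units [-4.455 -2.736 -0.35 ]
turn [-0.00055556 -0.         -0.05733333]
```

```bash
python3 -m creep '{"translation":[[0,0,-0.3],[0,0,-0.1]],"turn":[[0,0,-0.028],[0,0,-0.028]],"grip":[0,0]}' 20; python3 -c "
from h import *
to([.5,.25,.25],166.2);to([.4715,-.0757,.20])"
```

```text
time_s: 0.35
tool_pos: [0.2627, 0.5949, 0.2555]
tool_rot: [179.9, 0.0, 166.4]
force: [0.3, -0.2, 0.3]
grip_width: 0.0742
grasp_force: 0.0
pos [0.2627 0.5949 0.2555] rot [1.7994e+02 1.0000e-02 1.6642e+02] shift units [-3.896 -3.495  0.066]
turn [3.33333333e-04 5.55555556e-05 1.22222222e-03]
pos [0.2627 0.5949 0.2555] rot [1.7994e+02 1.0000e-02 1.6642e+02] shift units [-4.505 -7.537  0.687]
```

```bash
python3 -m creep '{"translation":[[-0.48,-0.43,0],[-0.48,-0.43,0],[-0.48,-0.43,0],[-0.48,-0.43,0],[-0.48,-0.43,0]],"turn":[[0,0,0],[0,0,0],[0,0,0],[0,0,0],[0,0,0]],"grip":[0,0,0,0,0]}';python3 -m creep '{"translation":[[-0.48,-0.43,0],[-0.48,-0.43,0],[-0.48,-0.43,0],[0,0,0]],"turn":[[0,0,0],[0,0,0],[0,0,0],[0,0,0]],"grip":[0,0,0,0]}'; python3 -c "
from h import *
to([.4715,-.0757,.20],166.2)"
```

```text
time_s: 0.98
tool_pos: [0.4089, 0.3802, 0.2542]
tool_rot: [-180.0, -0.0, 166.3]
force: [1.0, 0.3, -0.6]
grip_width: 0.0251
grasp_force: 0.0
time_s: 1.48
tool_pos: [0.4983, 0.2488, 0.2543]
tool_rot: [-179.9, 0.1, 165.7]
force: [-0.4, 0.9, 1.1]
grip_width: 0.0006
grasp_force: 0.0
pos [0.4983 0.2488 0.2543] rot [-1.7989e+02  7.0000e-02  1.6573e+02] shift units [-0.674 -4.012  0.688]
turn [-0.00061111  0.00038889 -0.00261111]
```

```bash
python3 -m creep '{"translation":[[-0.08,-0.5,0],[-0.08,-0.5,0],[-0.08,-0.5,0],[-0.08,-0.5,0],[-0.08,-0.5,0]],"turn":[[0,0,0],[0,0,0],[0,0,0],[0,0,0],[0,0,0]],"grip":[0,0,0,0,0]}';python3 -m creep '{"translation":[[-0.08,-0.5,0],[-0.08,-0.5,0.3],[-0.1,-0.5,0.3],[0,0,0],[0,0,0]],"turn":[[0,0,0],[0,0,0],[0,0,0],[0,0,0],[0,0,0]],"grip":[0,0,0,0,0]}'; python3 - <<'E'
from h import *
to([.4715,-.0757,.16],166.2)
f,W,_=cam('scene'); f2,W2,_=cam('side'); fw,_,_=cam('wrist')
save('d',np.vstack([cv2.resize(f[100:300,180:460],(420,300)),cv2.resize(f2[160:380,180:460],(420,300))]))
E
```

```text
time_s: 2.1
tool_pos: [0.4786, 0.0522, 0.2543]
tool_rot: [180.0, -0.0, 166.3]
force: [0.0, -0.2, 0.4]
grip_width: 0.0005
grasp_force: 0.0
time_s: 2.72
tool_pos: [0.471, -0.0676, 0.2066]
tool_rot: [180.0, -0.0, 166.3]
force: [0.4, 0.7, 0.1]
grip_width: 0.0001
grasp_force: 0.0
pos [ 0.471  -0.0676  0.2066] rot [ 1.7996e+02 -1.0000e-02  1.6633e+02] shift units [-0.03  -0.097  0.583]
turn [ 2.22222222e-04 -5.55555556e-05  7.22222222e-04]
```

View pics/d.png

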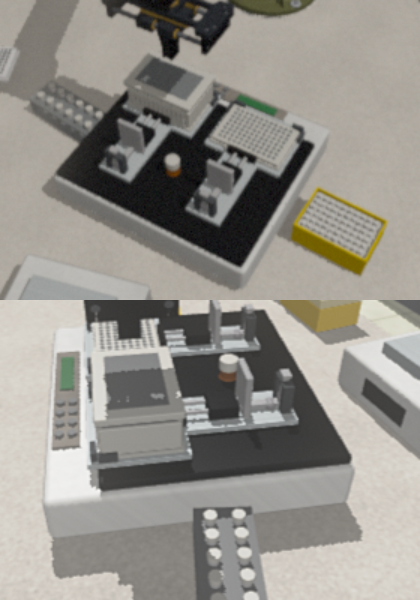

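The shut fingers hang over the lid (px (168,45) in the upper crop) and nothing has moved. Next I press down.

```bash
python3 -m creep '{"translation":[[-0.03,-0.1,0.2],[0,0,0.2],[0,0,0.15],[0,0,0],[0,0,0]],"turn":[[0,0,0],[0,0,0],[0,0,0],[0,0,0],[0,0,0]],"grip":[0,0,0,0,0]}';python3 -m creep '{"translation":[[0,0,0.05],[0,0,0.05],[0,0,0.05],[0,0,0]],"turn":[[0,0,0],[0,0,0],[0,0,0],[0,0,0]],"grip":[0,0,0,0]}'
```

```text
time_s: 3.5
tool_pos: [0.4715, -0.0773, 0.1627]
tool_rot: [180.0, 0.0, 166.3]
force: [0.3, 0.1, 1.3]
grip_width: 0.0003
grasp_force: 0.0
time_s: 4.0
tool_pos: [0.4712, -0.0774, 0.1504]
tool_rot: [-180.0, -0.0, 166.3]
force: [-0.3, -0.2, -0.0]
grip_width: 0.0003
grasp_force: 0.0
```

```bash
for i in 1 2; do :; done; python3 -m creep '{"translation":[[0,0,0.03],[0,0,0.03],[0,0,0]],"turn":[[0,0,0],[0,0,0],[0,0,0]],"grip":[0,0,0]}'; python3 -m creep '{"translation":[[0,0,0.03],[0,0,0]],"turn":[[0,0,0],[0,0,0]],"grip":[0,0]}'
```

```text
time_s: 4.38
tool_pos: [0.4713, -0.0774, 0.1457]
tool_rot: [180.0, 0.0, 166.3]
force: [-1.0, -0.1, 3.0]
grip_width: 0.0002
grasp_force: 1.5
time_s: 4.62
tool_pos: [0.4714, -0.0774, 0.1443]
tool_rot: [180.0, -0.0, 166.3]
force: [-3.2, 1.1, 10.4]
grip_width: 0.0007
grasp_force: 5.3
```

```bash
python3 -m creep '{"translation":[[0,0,0.03],[0,0,0.03],[0,0,0]],"turn":[[0,0,0],[0,0,0],[0,0,0]],"grip":[0,0,0]}'; python3 -m creep '{"translation":[[0,0,0.03],[0,0,0]],"turn":[[0,0,0],[0,0,0]],"grip":[0,0]}'
```

```text
time_s: 5.0
tool_pos: [0.4716, -0.0774, 0.144]
tool_rot: [179.9, -0.0, 166.2]
force: [-16.8, 1.4, 40.1]
grip_width: 0.0003
grasp_force: 20.2
time_s: 5.25
tool_pos: [0.4716, -0.0774, 0.1438]
tool_rot: [179.8, -0.0, 166.2]
force: [-22.6, 1.9, 54.9]
grip_width: 0.0004
grasp_force: 27.7
```

The lid is on its hard stop: force rose to 55 N with no further travel. Now I lift, check the lid, and go to the gap.

```bash
python3 -m creep '{"translation":[[0,0,-0.2],[0,0,-0.4],[0,0,-0.4],[0,0,0],[0,0,0]],"turn":[[0,0,0],[0,0,0],[0,0,0],[0,0,0],[0,0,0]],"grip":[0,0,0,0,0]}'; python3 - <<'E'
from h import *
to([.550,-.095,.2],166.2); to([.550,-.095,.128])
f,W,_=cam('side'); W=W.reshape(-1,3); W=W[np.isfinite(W).all(1)]
for c,r,lo in(((.4715,-.0757),.05,.13),((.586,-.104),.03,.143)):
    S=W[(np.hypot(*(W[:,:2]-c).T)<r)&(W[:,2]>lo)&(W[:,2]<.17)]
    print(np.median(S,0).round(4),len(S),cv2.minAreaRect((S[:,:2]*1000).astype(np.float32)))
E
```

```text
time_s: 5.88
tool_pos: [0.4708, -0.0773, 0.215]
tool_rot: [-180.0, -0.1, 166.3]
force: [-0.5, -0.1, 0.7]
grip_width: 0.0003
grasp_force: 0.0
pos [ 0.4708 -0.0773  0.215 ] rot [-1.7998e+02 -7.0000e-02  1.6627e+02] shift units [-1.014  0.02   0.187]
turn [-0.00011111 -0.00038889  0.00038889]
pos [ 0.4708 -0.0773  0.215 ] rot [-1.7998e+02 -7.0000e-02  1.6627e+02] shift units [-1.015  0.02   1.087]
[ 0.4696 -0.0794  0.1435] 1877 ((471.2925720214844, -75.81501007080078), (99.18111419677734, 87.03660583496094), 74.82305908203125)
[ 0.5827 -0.1097  0.1532] 130 ((584.9801025390625, -104.40623474121094), (42.79216003417969, 8.438035011291504), 77.96708679199219)
```

```bash
python3 -m creep '{"translation":[[-0.35,0.01,0],[-0.35,0.01,0],[-0.315,0,0],[0,0,0],[0,0,0]],"turn":[[0,0,0],[0,0,0],[0,0,0],[0,0,0],[0,0,0]],"grip":[0,0,0,0,0]}'; python3 -m creep '{"translation":[[0,0,0.3],[0,0,0.3],[0,0,0.3],[0,0,0.18],[0,0,0]],"turn":[[0,0,0],[0,0,0],[0,0,0],[0,0,0],[0,0,0]],"grip":[0,0,0,0,0]}'; python3 - <<'E'
from h import *
to([.582,-.103,.128],166.2)
f,W,_=cam('side'); save('e',cv2.resize(f[160:380,180:500],(640,440)))
E
```

```text
time_s: 6.55
tool_pos: [0.5494, -0.0951, 0.215]
tool_rot: [-180.0, -0.1, 166.2]
force: [0.6, -0.1, -0.1]
grip_width: 0.0004
grasp_force: 0.0
time_s: 7.18
tool_pos: [0.5494, -0.0949, 0.129]
tool_rot: [-180.0, -0.1, 166.3]
force: [-0.6, 0.7, -0.4]
grip_width: 0.0006
grasp_force: 0.0
pos [ 0.5494 -0.0949  0.129 ] rot [-1.8000e+02 -1.2000e-01  1.6626e+02] shift units [-0.42  -0.002  0.011]
turn [-0.         -0.00066667  0.00033333]
```

View pics/e.png

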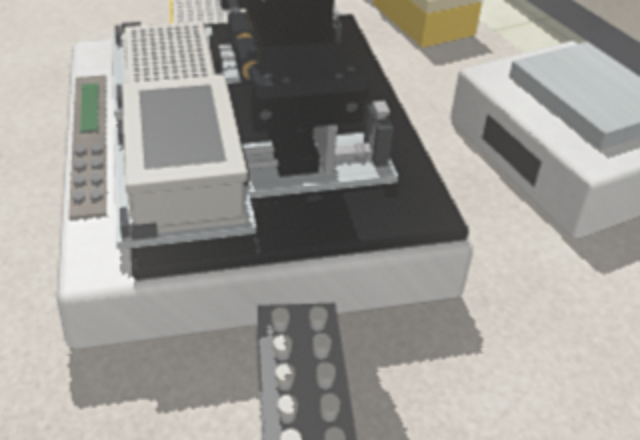

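The shut fingers stand in the gap at px (298,150), facing paddle_a at (325,150). The lid is home. Next I push.

```bash
python3 -m creep '{"translation":[[-0.1,0,0],[-0.1,0,0],[-0.06,0,0],[-0.06,0,0],[0,0,0]],"turn":[[0,0,0],[0,0,0],[0,0,0],[0,0,0],[0,0,0]],"grip":[0,0,0,0,0]}'; python3 -m creep '{"translation":[[-0.05,0,0],[-0.05,0,0],[-0.05,0,0],[0,0,0]],"turn":[[0,0,0],[0,0,0],[0,0,0],[0,0,0]],"grip":[0,0,0,0]}'
```

```text
time_s: 7.85
tool_pos: [0.5748, -0.1011, 0.1296]
tool_rot: [-180.0, -0.1, 166.2]
force: [-4.7, 0.6, 4.0]
grip_width: 0.0004
grasp_force: 2.3
time_s: 8.35
tool_pos: [0.5858, -0.1038, 0.1295]
tool_rot: [180.0, -0.2, 166.3]
force: [-4.9, 2.1, 3.9]
grip_width: 0.0004
grasp_force: 3.1
```

```bash
python3 -m creep '{"translation":[[-0.05,0,0],[-0.05,0,0],[-0.05,0,0],[-0.03,0,0],[0,0,0]],"turn":[[0,0,0],[0,0,0],[0,0,0],[0,0,0],[0,0,0]],"grip":[0,0,0,0,0]}'; python3 - <<'E'
from h import *
for n in('side','scene'):
    f,W,_=cam(n); W=W.reshape(-1,3); W=W[np.isfinite(W).all(1)]
    u=np.array([.971,-.2385]); q=(W[:,:2]-[.586,-.104])@np.c_[u,[.2385,.971]]
    S=(W[:,2]>.148)&(W[:,2]<.157)&(abs(q[:,1])<.024)&(q[:,0]>-.006)&(q[:,0]<.045)
    print(n,np.histogram(q[S,0],np.arange(-.006,.046,.003)))
save('f',cv2.resize(f[140:280,200:420],(660,420)))
print(env.get_obs()['tool_pos'],env.get_obs()['force'])
E
```

```text
time_s: 8.98
tool_pos: [0.5987, -0.107, 0.1295]
tool_rot: [180.0, -0.3, 166.3]
force: [-9.1, 1.6, 7.0]
grip_width: 0.0003
grasp_force: 4.8
side (array([0, 0, 0, 0, 0, 0, 0, 0, 0, 0, 0, 0, 0, 0, 0, 0, 0]), array([-0.006, -0.003,  0.   ,  0.003,  0.006,  0.009,  0.012,  0.015,
        0.018,  0.021,  0.024,  0.027,  0.03 ,  0.033,  0.036,  0.039,
        0.042,  0.045]))
scene (array([ 0,  0,  0,  0,  0,  2,  0,  3,  2,  7, 10, 16, 33,  7,  0,  0,  0]), array([-0.006, -0.003,  0.   ,  0.003,  0.006,  0.009,  0.012,  0.015,
        0.018,  0.021,  0.024,  0.027,  0.03 ,  0.033,  0.036,  0.039,
        0.042,  0.045]))
[ 0.59860534 -0.10695176  0.12956346] [-9.42029142  0.80925621  6.32624525]
```

View pics/f.png

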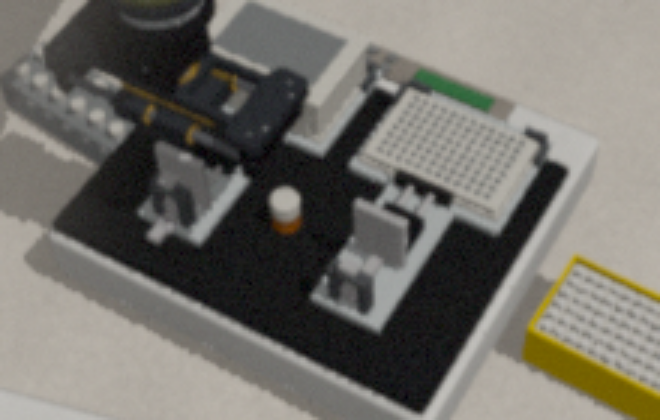

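Paddle_a (px (180,170)) is pushed back close to its bracket. Its back face has moved about 26 mm, and 9 N of push matches the spring there. Paddle_b and the vial have not moved. I hold briefly, then hand in.

```bash
python3 -m creep '{"translation":[[-0.01,0,0],[0,0,0],[0,0,0],[0,0,0],[0,0,0]],"turn":[[0,0,0],[0,0,0],[0,0,0],[0,0,0],[0,0,0]],"grip":[0,0,0,0,0]}'; python3 -c "
from cell import env
print(env.sign_off())"
```

```text
time_s: 9.7
tool_pos: [0.5993, -0.1071, 0.1295]
tool_rot: [180.0, -0.3, 166.3]
force: [-9.3, 2.2, 6.7]
grip_width: 0.0007
grasp_force: 4.9
the job is handed in; nothing more can be done
None
```

The job is handed in at 9.7 s, though no verdict came back: the lid is pressed home (down about 7 mm onto its stop), the deep-well plate's clamp is held about 26 mm back with about 9 N of push, and the last picture showed the other clamp shut with the vial and tip box in place (tube rack partly hidden, and not touched).

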